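Set the polariscope's ring lever to the red marker and press its lamp button

ROBOT

A 6-joint arm with a two-finger parallel gripper is mounted at the origin on a cart in front of the work surface, level with it; the furniture and walls round the work are solid. World frame = base frame: x ahead of the robot, y to its left, z up, the work surface at z = 0. Lengths are in mm, angles in degrees, forces in N, time in s.
With the tool pointing down it reaches from about 350 to 850 mm from the base axis. Payload 8.1 kg.
Tool frame: the origin (TCP) lies midway between the tips of the shut fingers; the grasp point (between the pads) lies 19 mm behind it (hold_point_z is the distance from the TCP to the grasp point, in mm); z points along the fingers, y is the direction in which the jaws open and shut (so a half turn about z gives the same grasp; the last joint's range is limited). The gripper opens to 85 mm and grips with 20 to 120 N. Pads are 22 mm wide; open, the fingers measure 114 mm over their backs; the gripper's body (76 mm by 85 mm) begins 54 mm behind the grasp point. The pads swing forward as they close: fully open they stand 13 mm farther back than shut.
Start: joints at [-78.404, 7.471, 85.268, -0, 87.261, -4.893], TCP at [170.326, -575.321, 231.292] pointing down, gripper open.
Joint ranges: [-169.43, 169.43], [-51.17, 129.36], [1.28, 143.12], [-76.62, 256.62], [0, 156.53], [-152.29, 152.29]. Speed limits (degrees/s): [136.94, 136.94, 159.86, 180, 180, 180].

INTERFACE

Orientations are given as [roll, pitch, yaw] about the fixed x, y, z axes, in that order (R = Rz(yaw) Ry(pitch) Rx(roll)).
In Python, from bench import sense, snapshot, camera_params, hand_in, hold_point_z gives the robot as it stands.
- The arm moves only by the tool servo_tool, never from a script. Its argument "motion" is a list of rows, each a list of 7 numbers: the finger opening in mm, from 0 to 85.4, then the shift along the tool's x, y, z in mm, then the turn, a rotation vector about the tool's x, y, z in rad. A call has 1 to 10 rows; each row shifts and turns the pose as measured when the row begins, along the tool's axes as they then stand; what a row does not reach is not made up. A row lasts 1/10 s, in which the tool goes at most 50 mm and 8.59 degrees, less where a joint would pass 70% of its speed; a pose out of reach is approached as far as the arm can. A call with a gripper value outside its range is refused whole. The fingers move at their own pace and stop on an object; "force" is the grip in N (left out, the last holds). Time passes only in rows, so rows that do not move let the fingers close. It gives the time, the measured TCP pose, the force and the opening at its end, in the units of the state.
- sense(): the state, without advancing time (a new reading comes with each control period).
- snapshot(name): name is "scene" or "side" or "wrist"; returns the picture (420x560x3 uint8, blue, green, red); there is no depth.
- camera_params(name): a dict with "fx", "fy", "cx", "cy" (pixels), "R" (3x3) and "t" (3): a world point X has camera coordinates R X + t; the wrist camera has in their place "tool_from_camera" (4x4, takes a point from camera to tool coordinates, whose origin is the TCP and whose axes are the flange's). Camera axes: x right, y down, z forward; pixel columns grow to the right and rows downward; lengths in mm; the calibration is good to about 2 mm. A picture is of the moment at which its call begins: read the wrist's pose just before it. camera_params takes no time and is no camera call.
- hand_in(): hands the job in, once; it reports no verdict.
The state is a dict: "time": time; "joint_pos": joint angles; "qd": joint speeds; "joint_efforts": joint torques, N m; "tool_pos": TCP position; "tcp_rot": TCP orientation; "ft_force": force on the tool from outside, world axes, zero at the start; "wrist_torque": the same for the moment, N m; "finger_gap": finger opening in mm.
Only numpy, scipy, OpenCV 4.12 (cv2) and the standard library are available. Lean on these libraries where they do the work, as an engineer would, in place of code of your own. Each camera call takes 0.05 s, during which the arm holds its last target. There are 200 camera calls.

TASK

Push the yellow lever of the polariscope's black ring round with the fingers, without pinching it, until its pointer points at the red marker on the scale. Then press the green lamp button right down and let it go, leaving the lever on the red marker and the jar, tube and bottle standing where they are.

Things in the scene. Friction and masses are not known exactly. Their poses are not given: they have to be found in the camera images.
- polariscope: White flat instrument base, fixed, 210 x 304 x 24 mm (top at z = 0.024). Origin on the ring's turning axis at worktop height; z up. In its own frame the base spans x from -0.145 to +0.065 and y from -0.152 to +0.152; own -x is the side with the scale, toward the robot.
- ring (a joint): Angle of the black ring (outer diameter 120 mm, top 40 mm above the worktop) about the vertical axis through the base's origin, rad. 0: lever along the base's own -x; positive is counter-clockwise seen from above. Stops at -1.15 and +1.15. Friction of about 0.12 N m (1.3 N at the lever) holds it where it is left, no spring.
- lever_top (a point): Middle of the top edge of the lever's upright yellow plate, 86 mm above the worktop and 95 mm from the ring's axis. The plate is 16 mm along the lever, 10 mm across it and rises 50 mm, from 36 mm to 86 mm above the worktop. Push on its left or right flank; its two flanks must not be squeezed together. Below it the flat black lever arm, 14 mm wide, reaches from the ring to 108 mm from the axis, top 37 mm above the worktop.
- pointer (a point): Tip of the black pointer at the end of the lever, 114 mm from the ring's axis, 34 mm above the worktop. Its own -x axis is the direction in which lever and pointer point, straight away from the ring's axis; z up.
- red_spot (a point): Centre of the top of the red marker, a round magnet 16 mm across and 6 mm thick that is fixed on the base beside the scale, outside the sweep of the lever, 30 mm above the worktop. It may be at either end of the scale. A blue one like it is at the other end and does not matter.
- lamp_button (a joint): Travel of the green push button, m: 0 up, 0.006 fully down (about 4 N); it springs back. It moves straight down.
- lamp_button_top (a point): Centre of the top of the green button cap (28 mm across), which stands in a black housing on the base, right rear corner.
- orange_jar: Small jar with orange cap, 41 x 41 x 53 mm, loose, standing left of the base; origin at the centre of its underside.
- tube: Clear tube with dark green cap, 41 x 41 x 94 mm, loose, standing right of the base; origin at the centre of its underside.
- bottle: White bottle with white cap, 50 x 50 x 100 mm, loose, standing left of the base; origin at the centre of its underside.

How it is judged:
By the outcome, as a careful person would: the job done as asked, in the order asked, and still so for the second after the job is handed in, with the robot touching nothing.
It also fails if it takes over 48 s, if anything falls off the work surface, if the arm or the gripper's body presses on something with over 40 N, if the wrist force passes 120 N, or if a joint passes its speed limit or range.

## Working session

There is one attempt and no reset: what is moved stays moved. The work goes in short steps, Python scripts to look and compute and a tool call to move; the robot and the scene stay as the last step left them, time stands still between calls to the robot, and variables do not carry over. Pictures are saved under pics/ and viewed, about 8 in all and at most 12, crops included, and the job is handed in when it is done.

Besides the shell and the picture viewer there is one more tool, called after "Call:" as a command line: name --pt "numbers of a row" for each row, then --argument value for the rest. servo_tool: Moves the arm, as the interface text tells. Its arguments: {"type":"object","properties":{"motion":{"type":"array"},"force":{"type":"number"}},"required":["motion"]}

```bash
mkdir -p pics; python3 - <<'E'
from bench import *
import cv2,numpy as np
s=sense();print(s['time'],s['tool_pos'],s['tcp_rot'],s['finger_gap'],hold_point_z() if callable(hold_point_z) else hold_point_z)
for n in("scene","side"):
    cv2.imwrite(f"pics/{n}1.png",snapshot(n)); p=camera_params(n);print(n,p)
print(camera_params("wrist"))
E
```

```text
0.0 [ 170.21255273 -574.80019992  230.26492671] [-1.79897210e+02 -8.58680217e-03  1.64874934e+01] 85.52888142487178 18.700000000000003
scene {'fx': 438.633451212112, 'fy': 438.633451212112, 'cx': 285.00904251822794, 'cy': 213.13208141298725, 'R': array([[-0.88530594, -0.46483813, -0.01260557],
       [-0.34145173,  0.66823492, -0.66096355],
       [ 0.31566454, -0.58085076, -0.75031213]]), 't': array([475.35664836, 210.35474858, 797.25781254])}
side {'fx': 470.0269344396721, 'fy': 470.0269344396721, 'cx': 274.3189408263247, 'cy': 216.47921084534175, 'R': array([[ 0.98825287, -0.15181448, -0.01756775],
       [-0.11503498, -0.6632593 , -0.73949582],
       [ 0.1006142 ,  0.73282977, -0.67293188]]), 't': array([-474.9623169 ,  149.46113126, 1030.12211331])}
{'fx': 300.1322463845877, 'fy': 300.1322463845877, 'cx': 285.6306673856536, 'cy': 206.4669213776058, 'tool_from_camera': array([[ 9.01568990e-04, -9.64430494e-01, -2.64335031e-01,
         6.88846176e+01],
       [ 9.99999126e-01,  1.12522212e-03, -6.94687807e-04,
         1.05273667e-01],
       [ 9.67413729e-04, -2.64334174e-01,  9.64430666e-01,
        -1.42396582e+02],
       [ 0.00000000e+00,  0.00000000e+00,  0.00000000e+00,
         1.00000000e+00]])}
```

View pics/scene1.png

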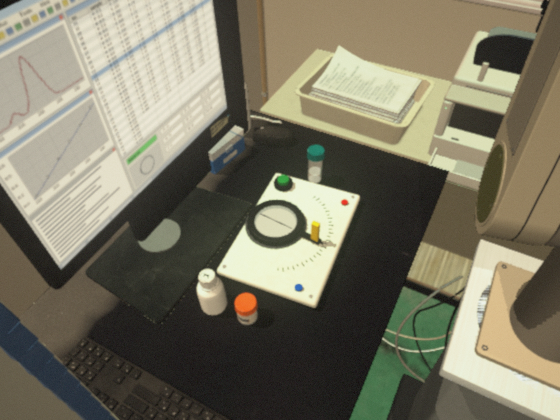

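View pics/side1.png

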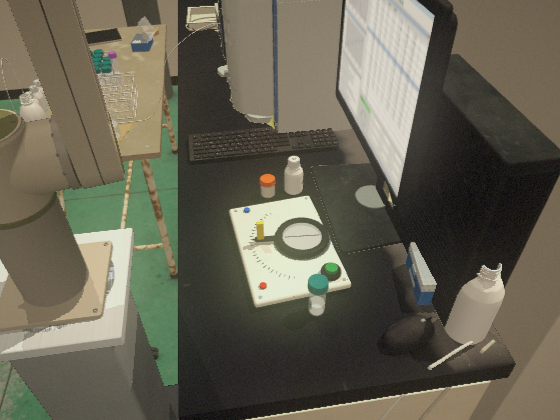

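The scene view shows red at (345,202), blue at (298,288), the button at (284,182) and the lever plate at (315,231). In the side view they are at (263,286), (247,210), (331,269) and (260,230). Next I triangulate them.

```bash
cat > h.py <<'E'
import cv2,numpy as np
from bench import *
def ray(n,uv):
    p=camera_params(n);d=np.array([(uv[0]-p['cx'])/p['fx'],(uv[1]-p['cy'])/p['fy'],1])
    R=np.array(p['R']);return -R.T@np.array(p['t']),R.T@d
def onz(n,uv,z):
    o,d=ray(n,uv);return o+d*(z-o[2])/d[2]
def tri(a,b):
    A=[];B=[]
    for o,d in(ray("scene",a),ray("side",b)):
        d=d/np.linalg.norm(d);P=np.eye(3)-np.outer(d,d);A.append(P);B.append(P@o)
    return np.linalg.lstsq(np.vstack(A),np.hstack(B),rcond=None)[0]
HUE=dict(red=(172,6),blue=(105,125),green=(50,75),yellow=(18,32),orange=(3,14),teal=(76,98))
def blob(im,c,near,r=22,s=110,v=60):
    h=cv2.cvtColor(im,cv2.COLOR_BGR2HSV);lo,hi=HUE[c];H=h[...,0]
    m=((H>=lo)&(H<=hi)) if lo<hi else ((H>=lo)|(H<=hi))
    m=(m&(h[...,1]>s)&(h[...,2]>v)).astype(np.uint8)
    w=np.zeros_like(m);cv2.circle(w,near,r,1,-1);m*=w
    n,l,st,ce=cv2.connectedComponentsWithStats(m)
    if n<2:return None
    i=1+np.argmax(st[1:,4]);return ce[i],st[i]
E
python3 - <<'E'
from h import *
S=cv2.imread('pics/scene1.png');D=cv2.imread('pics/side1.png')
for c,a,b,z in[('red',(345,202),(263,286),30),('blue',(298,288),(247,210),30),('green',(284,182),(331,269),None),('yellow',(315,231),(260,230),None),('orange',(246,303),(267,180),50),('teal',(316,153),(318,283),90)]:
    A=blob(S,c,a);B=blob(D,c,b)
    if A is None or B is None: print(c,A,B);continue
    print(c,A[0].round(1),A[1],B[0].round(1),B[1],tri(A[0],B[0]).round(1), z and (onz('scene',A[0],z).round(1),onz('side',B[0],z).round(1)))
# ring: dark blob in neighborhood
for n,I,c in(('scene',S,(276,222)),('side',D,(302,237))):
    g=cv2.cvtColor(I,cv2.COLOR_BGR2GRAY)
    # white base polygon corners
    m=(g>130).astype(np.uint8);w=np.zeros_like(m);cv2.circle(w,c,110,1,-1)
    cs,_=cv2.findContours(m*w,0,2);k=max([x for x in cs if cv2.contourArea(x)>300],key=lambda x:cv2.contourArea(cv2.convexHull(x)))
    hull=cv2.convexHull(k);q=cv2.approxPolyDP(hull,8,True)[:,0];print(n,q.tolist(),[onz(n,x,24).round(0)[:2].tolist() for x in q])
cv2.imwrite('pics/c1.png',np.hstack([cv2.resize(S[165:305,215:365],None,fx=2.6,fy=2.6,interpolation=2),cv2.resize(D[180:320,215:365],None,fx=2.6,fy=2.6,interpolation=2)]))
E
```

```text
red [344.3 202. ] [342 200   6   5  26] [262.6 284.7] [260 282   6   6  27] [440.6 -98.6  28.7] (array([439.6, -97.5,  30. ]), array([441.2, -99.5,  30. ]))
blue [298.1 287.1] [295 284   7   7  37] [246.1 209.2] [244 208   5   4  15] [432.9 144.5  29.4] (array([432.6, 144.8,  30. ]), array([432.9, 143.9,  30. ]))
green [282.7 179.8] [277 174  13  12 106] [331.3 267.3] [325 263  13  11  99] [589.1 -87.   42. ] None
yellow [314.7 231.3] [310 221  10  21 156] [259.6 230.2] [256 221   8  19 114] [452.8  31.5  61.5] None
orange [245.3 303.8] [233 292  25  25 496] [267.  180.1] [259 174  17  14 195] [497.1 228.6  46.7] (array([495.5, 230. ,  50. ]), array([496.9, 224.6,  50. ]))
teal [315.3 152.1] [307 144  18  17 243] [318.1 280.9] [309 274  19  15 223] [ 542.3 -157.2   89.3] (array([ 540.3, -156.1,   90. ]), array([ 543.8, -157.2,   90. ]))
scene [[359, 196], [314, 306], [217, 272], [275, 173], [319, 162]] [[419.0, -135.0], [390.0, 164.0], [591.0, 183.0], [624.0, -115.0], [547.0, -198.0]]
side [[309, 196], [350, 286], [317, 315], [256, 306], [229, 211]] [[597.0, 174.0], [621.0, -128.0], [538.0, -189.0], [421.0, -147.0], [391.0, 151.0]]
```

View pics/c1.png

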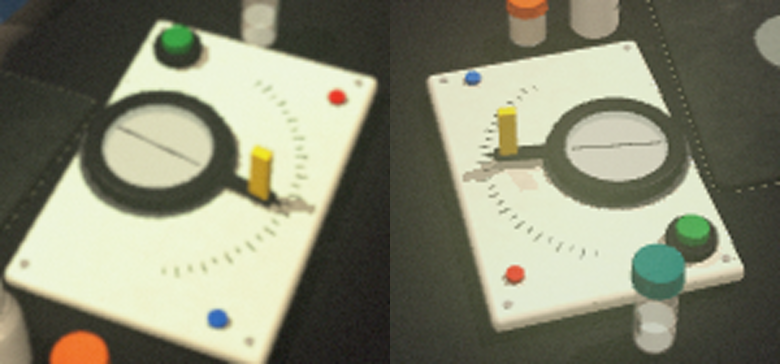

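The red marker is at the front right. The ring axis is near (546,22), base yaw about 5.7°, and the lever at about -11°, so the target ring angle is about +43°. I'll start moving with the fingers shut.

Call:
servo_tool --pt "0 30 -36 0 0 0 0" --pt "0 30 -36 0 0 0 0" --pt "0 30 -36 0 0 0 0" --pt "0 30 -36 0 0 0 0" --pt "0 30 -36 0 0 0 0" --pt "0 30 -36 0 0 0 0" --pt "0 30 -36 0 0 0 0" --pt "0 30 -36 0 0 0 0" --pt "0 30 -36 0 0 0 0" --pt "0 30 -36 0 0 0 0" --force 40

```text
time: 1.1
tool_pos: [357.5, -131.3, 225.1]
tcp_rot: [-179.3, 0.0, 15.9]
ft_force: [1.0, -0.6, 0.4]
finger_gap: 0.1
```

```bash
python3 - <<'E'
from h import *
S=cv2.imread('pics/scene1.png');D=cv2.imread('pics/side1.png')
# ring: fit ellipse to bright inner disc and to outer dark ring
for n,I,c in(('scene',S,(276,222)),('side',D,(302,237))):
    g=cv2.cvtColor(I,cv2.COLOR_BGR2GRAY);w=np.zeros_like(g);cv2.circle(w,c,42,1,-1)
    m=((g<100)*w).astype(np.uint8)
    cs,_=cv2.findContours(m,0,2);k=max(cs,key=cv2.contourArea);f=np.zeros_like(g);cv2.drawContours(f,[k],-1,1,-1)
    f=cv2.morphologyEx(f,cv2.MORPH_OPEN,cv2.getStructuringElement(2,(21,21)))
    e=cv2.fitEllipse(max(cv2.findContours(f,0,2)[0],key=cv2.contourArea))
    print(n,e,onz(n,e[0],34).round(1))
E
```

```text
scene ((272.47540283203125, 222.35614013671875), (45.226009368896484, 69.42369079589844), 102.76220703125) [550.9  29.6  34. ]
side ((305.90460205078125, 236.3787078857422), (39.156497955322266, 65.70157623291016), 78.8582763671875) [557.9  21.8  34. ]
```

Call:
servo_tool --pt "0 29.5 -32.5 0 0 0 0" --pt "0 29.5 -32.5 0 0 0 0" --pt "0 29.5 -32.5 0 0 0 0" --pt "0 29.5 -32.5 0 0 0 0" --pt "0 29.5 -32.5 0 0 0 0" --pt "0 0 0 20 0 0 0.125" --pt "0 0 0 30 0 0 0.125" --pt "0 0 0 30 0 0 0.125" --pt "0 0 0 0 0 0 0"

```text
time: 2.0
tool_pos: [456.8, 83.7, 143.6]
tcp_rot: [-179.3, 0.2, -5.7]
ft_force: [-0.9, 0.2, 0.5]
finger_gap: -0.5
```

Call:
servo_tool --pt "0 0 0 35 0 0 0" --pt "0 0 0 35 0 0 0" --pt "0 0 0 18 0 0 0" --pt "0 0 0 0 0 0 0"

```text
time: 2.4
tool_pos: [459.0, 84.6, 57.9]
tcp_rot: [-179.3, -0.0, -4.9]
ft_force: [-0.5, 0.3, 0.8]
finger_gap: -0.1
```

```bash
python3 - <<'E'
from h import *
s=sense();print(s['tool_pos'],s['tcp_rot'],s['ft_force'])
S=snapshot('scene');D=snapshot('side');W=snapshot('wrist')
cv2.imwrite('pics/c2.png',np.hstack([cv2.resize(S[150:300,215:365],(400,400),interpolation=2),cv2.resize(D[170:320,215:365],(400,400),interpolation=2)]));cv2.imwrite('pics/w2.png',W)
E
```

```text
[459.04793824  84.56581326  57.85591284] [-1.79309095e+02 -3.54343551e-02 -4.86372770e+00] [-0.48284926  0.30826141  0.75807404]
```

View pics/w2.png

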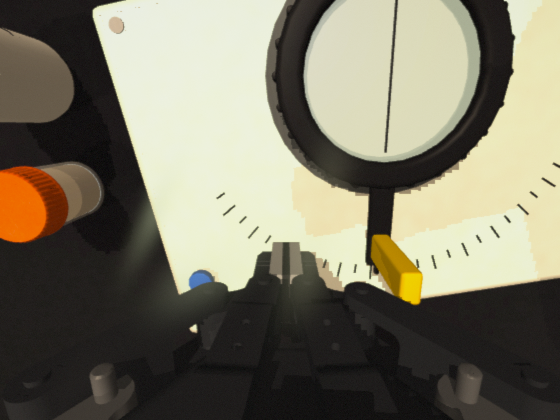

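Call:
servo_tool --pt "0 -2 18 3 0 0 0" --pt "0 -1 18 3 0 0 0" --pt "0 -0.5 8 0 0 0 -0.08" --pt "0 -0.5 8 0 0 0 -0.08" --pt "0 -0.5 8 0 0 0 -0.08" --pt "0 -0.5 8 0 0 0 -0.08" --pt "0 -0.5 8 0 0 0 -0.08" --pt "0 0 0 0 0 0 0"

```text
time: 3.35
tool_pos: [466.5, 7.6, 71.1]
tcp_rot: [-179.8, -1.9, 19.3]
ft_force: [-0.3, -0.3, -0.3]
finger_gap: 0.0
```

```bash
cat >> h.py <<'E'
from scipy.spatial.transform import Rotation as Ro
def wz(uv,z,s):
    p=camera_params('wrist');T=np.array(p['tool_from_camera']);R=Ro.from_euler('xyz',s['tcp_rot'],degrees=True).as_matrix()
    d=R@T[:3,:3]@np.array([(uv[0]-p['cx'])/p['fx'],(uv[1]-p['cy'])/p['fy'],1]);o=R@T[:3,3]+s['tool_pos']
    return o+d*(z-o[2])/d[2]
AX=np.array([546.,22.5])
def rel(P,t=None):
    v=np.array(P)[:2]-AX;return np.hypot(*v).round(1),(np.degrees(np.arctan2(v[1],v[0]))%360).round(1)
E
python3 - <<'E'
from h import *
s=sense();print(s['time'],s['tool_pos'].round(1),s['tcp_rot'].round(1),s['ft_force'].round(1))
W=snapshot('wrist');cv2.imwrite('pics/w3.png',W)
E
```

```text
3.35 [466.5   7.6  71.1] [-179.8   -1.9   19.3] [-0.3 -0.3 -0.3]
```

View pics/w3.png

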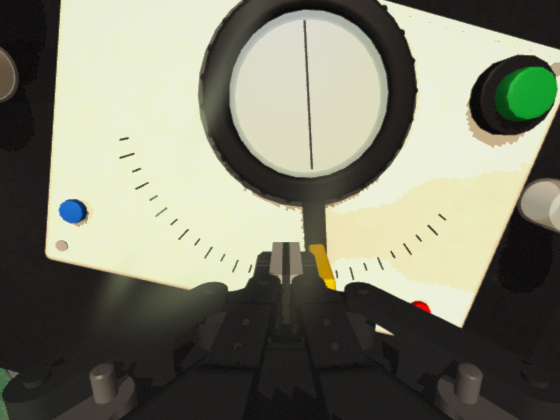

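The wrist view shows the finger touching the plate's left flank, the ring centred near (308,95) and red at (420,308). The tip rose to z=71, so I'll correct that. Now I refine the axis with circle fits of the ring and scale.

```bash
python3 - <<'E'
from h import *
from scipy.optimize import least_squares
s=sense();W=cv2.imread('pics/w3.png');g=cv2.GaussianBlur(cv2.cvtColor(W,cv2.COLOR_BGR2GRAY),(3,3),0).astype(int)
def edge(c,r0,r1,angs,sign):
    out=[]
    for a in angs:
        r=np.arange(r0,r1);x=(c[0]+r*np.cos(a)).round().astype(int);y=(c[1]+r*np.sin(a)).round().astype(int)
        k=(x>=0)&(x<560)&(y>=0)&(y<420)
        if k.sum()<len(r):continue
        d=sign*np.diff(g[y,x],n=1);i=d.argmax()
        if d[i]>20:out.append((x[i],y[i]))
    return out
def circ(P):
    P=np.array(P)[:,:2];f=lambda q:np.hypot(*(P-q[:2]).T)-q[2]
    r=least_squares(f,[546,22,50],loss='soft_l1');return r.x.round(1),np.abs(r.fun).mean().round(2),len(P)
A=np.radians(np.r_[-180:60:4,130:180:4])
inn=edge((309,94),65,92,np.radians(np.arange(0,360,4)),-1)
out=edge((308,95),98,122,np.radians(np.r_[-200:-120:4,-55:65:4,115:150:4]),1)
print('inner',circ([wz(p,38,s) for p in inn]),'outer40',circ([wz(p,40,s) for p in out]),'outer z30',circ([wz(p,30,s) for p in out]))
for c,near in(('blue',(72,211)),('red',(420,308)),('green',(526,93))):
    b=blob(W,c,near,40);print(c,b[0],b[1],wz(b[0],42 if c=='green' else 30,s).round(1))
b=blob(W,'yellow',(325,260),40,150,150);print(b)
E
```

```text
inner (array([550.2,  23.7,  44.1]), np.float64(0.2), 90) outer40 (array([548.9,  24.1,  60.1]), np.float64(0.24), 57) outer z30 (array([550.1,  23.9,  63.5]), np.float64(0.25), 57)
blue [ 72.21255061 210.77530364] [ 59 200  28  23 494] [437.5 142.7  30. ]
red [421.39166667 305.99166667] [411 301  20  13 120] [449.7 -97.1  30. ]
green [526.63071512  92.30715123] [ 495   66   62   54 2559] [591.7 -87.3  42. ]
(array([322.9981685, 264.996337 ]), array([309, 244,  27,  46, 546], dtype=int32))
```

Call:
servo_tool --pt "0 -5 0 9 0 -0.03 0" --pt "0 -5 0 9 0 0 0" --pt "0 0 0 0 0 0 0" --pt "0 -0.7 6 0 0 0 -0.06" --pt "0 -0.7 6 0 0 0 -0.06" --pt "0 -0.7 6 0 0 0 -0.06" --pt "0 0 0 0 0 0 0"

```text
time: 4.1
tool_pos: [462.1, -10.9, 52.3]
tcp_rot: [-179.8, -0.1, 29.6]
ft_force: [0.8, -0.3, 0.1]
finger_gap: 0.2
```

```bash
python3 - <<'E'
from h import *
s=sense();print(s['time'],s['tool_pos'].round(1),s['tcp_rot'].round(1),s['ft_force'].round(1))
S=snapshot('scene');D=snapshot('side')
for c,a,b in[('red',(345,202),(263,286)),('yellow',(318,222),(255,245))]:
    A=blob(S,c,a,30);B=blob(D,c,b,30);print(c,A and (A[0].round(1),A[1]),B and (B[0].round(1),B[1]),tri(A[0],B[0]).round(1) if A and B else '')
E
```

```text
4.1 [462.1 -10.9  52.3] [-1.798e+02 -1.000e-01  2.960e+01] [ 0.8 -0.3  0.1]
red (array([344.4, 201.9]), array([342, 200,   6,   5,  27], dtype=int32)) (array([262.5, 284.7]), array([260, 282,   6,   6,  30], dtype=int32)) [440.3 -98.6  29. ]
yellow None (array([270.7, 248.4]), array([267, 239,   8,  20, 134], dtype=int32))
```

Call:
servo_tool --pt "0 -0.7 6.2 0 0 0 -0.065" --pt "0 -0.7 6.2 0 0 0 -0.065" --pt "0 -0.7 6.2 0 0 0 -0.065" --pt "0 -0.7 6.2 0 0 0 -0.065" --pt "0 0 0 0 0 0 0"

```text
time: 4.7
tool_pos: [472.3, -30.6, 51.2]
tcp_rot: [-179.6, -0.1, 44.4]
ft_force: [0.9, -0.1, 0.2]
finger_gap: 0.3
```

```bash
python3 - <<'E'
from h import *
s=sense();print(s['time'],s['tool_pos'].round(1),s['tcp_rot'].round(1),s['ft_force'].round(1))
S=snapshot('scene');D=snapshot('side');W=snapshot('wrist')
cv2.imwrite('pics/w4.png',np.vstack([W[:, :],]));cv2.imwrite('pics/S4.png',S);cv2.imwrite('pics/D4.png',D)
for im,n in((S,'scene'),(D,'side')):
    b=blob(im,'yellow',(325,215) if n=='scene' else (278,262),30);print(n,b and (b[0].round(1),b[1],onz(n,b[0],61.5).round(1)))
E
```

```text
4.7 [472.3 -30.6  51.2] [-1.796e+02 -1.000e-01  4.440e+01] [ 0.9 -0.1  0.2]
scene None
side (array([278.8, 253.6]), array([275, 245,   8,  19, 127], dtype=int32), array([484.2, -46.7,  61.5]))
```

View pics/w4.png

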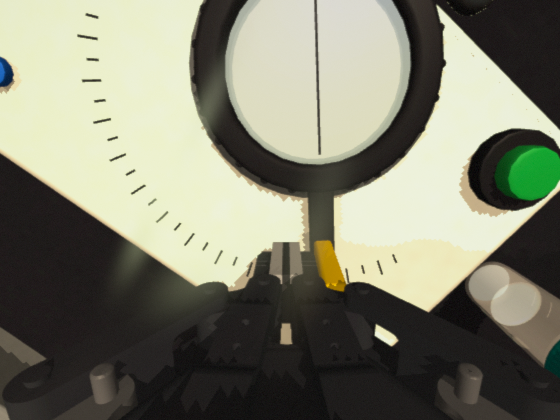

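```bash
python3 - <<'E'
from h import *
from scipy.optimize import least_squares
s=sense()
P=np.array([onz('side',p,61.5)[:2] for p in[(259.6,230.2),(270.7,248.4),(278.8,253.6)]]);print(P.round(1))
for r in(95,):
    q=least_squares(lambda q:np.hypot(*(P-q).T)-r,[546,22]);print('axis side',q.x.round(1),q.fun.round(2),[np.degrees(np.arctan2(*(p-q.x)[::-1]))%360 for p in P])
# wrist: ring fit at z=40
W=cv2.imread('pics/w4.png');g=cv2.GaussianBlur(cv2.cvtColor(W,cv2.COLOR_BGR2GRAY),(3,3),0).astype(int);pts=[]
for a in np.radians(np.r_[-200:-145:4,-30:60:4,115:150:4]):
    r=np.arange(112,140);x=(317+r*np.cos(a)).round().astype(int);y=(66+r*np.sin(a)).round().astype(int)
    if x.min()<0 or y.min()<0 or x.max()>559:continue
    d=np.diff(g[y,x]);i=d.argmax()
    if d[i]>20:pts.append(wz((x[i],y[i]),40,s)[:2])
pts=np.array(pts);f=least_squares(lambda q:np.hypot(*(pts-q[:2]).T)-q[2],[549,24,60],loss='soft_l1');c=f.x;print('ring',c.round(1),np.abs(f.fun).mean())
for y in(205,215,225,232):
    d=np.diff(g[y,290:350]);a=290+d.argmin()+.5;b=290+d.argmax()+.5;m=wz(((a+b)/2,y),37,s)[:2]-c[:2];print(y,a,b,np.hypot(*m).round(1),(np.degrees(np.arctan2(m[1],m[0]))%360).round(1))
# disc line
for u in((316,5),(320,150)):print(wz(u,36,s).round(1))
for c_,u,z in(('blue',(4,72),30),('green',(527,173),42)):
    b=blob(W,c_,u,40);print(c_,b[0],wz(b[0],z,s).round(1))
E
```

```text
[[453.1  31.7]
 [469.4 -28.6]
 [484.2 -46.7]]
axis side [547.9  24.3] [ 0.12 -0.4   0.31] [np.float64(175.53687552057113), np.float64(213.94150151670195), np.float64(228.0795263916514)]
ring [548.1  23.2  59.6] 0.27849069544327953
205 307.5 333.5 65.3 228.4
215 307.5 333.5 70.9 228.3
225 308.5 333.5 76.7 228.3
232 308.5 333.5 80.7 228.2
[569.3  44.3  36. ]
[524.9  -4.5  36. ]
blue [ 4.71590909 72.31818182] [440.1 137.   30. ]
green [529.34774775 171.3181982 ] [591.3 -86.7  42. ]
```

Wrist and side views agree that the lever is at 228.2°, and red is at about 228.7–229.2°. I'll back off and lift to see lever and red together.

Call:
servo_tool --pt "0 0 -12 0 0 0 0" --pt "0 0 -14 0 0 0 0" --pt "0 0 0 -40 0 0 0" --pt "0 0 0 -40 0 0 0" --pt "0 -35 5 -25 0 0 0" --pt "0 -35 10 0 0 0 0" --pt "0 -30 15 0 0 0 0" --pt "0 0 6 0 0 0 0" --pt "0 0 0 0 0 0 0"

```text
time: 5.75
tool_pos: [398.2, -101.5, 158.4]
tcp_rot: [-179.5, 0.0, 44.2]
ft_force: [-0.3, -0.3, -1.3]
finger_gap: 0.1
```

```bash
python3 - <<'E'
from h import *
s=sense();print(s['time'],s['tool_pos'].round(1),s['tcp_rot'].round(1),s['ft_force'].round(1))
W=snapshot('wrist');cv2.imwrite('pics/w5.png',W)
E
```

```text
5.75 [ 398.2 -101.5  158.4] [-179.5    0.    44.2] [-0.3 -0.3 -1.3]
```

View pics/w5.png

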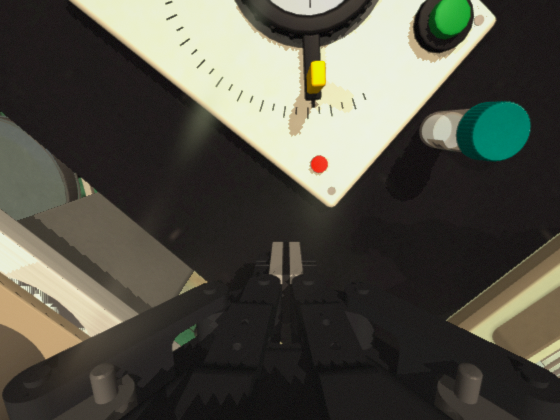

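The wrist view shows the arm running from about (312,40) to the pointer tip at (314,107), with red at (319,163), so they nearly line up.

```bash
python3 - <<'E'
from h import *
s=sense();W=cv2.imread('pics/w5.png');g=cv2.GaussianBlur(cv2.cvtColor(W,cv2.COLOR_BGR2GRAY),(3,3),0).astype(int)
b=blob(W,'red',(319,163),20);red=wz(b[0],30,s)[:2];print('red px',b[0],b[1],red)
c=np.array([548.,23.5]);A=[]
def ang(v):return round(np.degrees(np.arctan2(v[1],v[0]))%360,2)
for y,z in((42,37),(48,37),(54,37),(92,37),(102,34),(104,34),(106,34)):
    row=g[y,296:335];d=np.diff(row);a=296+d.argmin()+.5;e=296+d.argmax()+.5
    p=wz(((a+e)/2,y),z,s)[:2];A.append(p);print(y,a,e,p.round(1),'r',np.hypot(*(p-c)).round(1),ang(p-c))
# line fit independent of axis: direction of arm, and angle pointer->red
A=np.array(A);vx,vy,x0,y0=cv2.fitLine(A.astype(np.float32),2,0,.01,.01).ravel()
print('line dir',ang(np.array([vx,vy])),ang(-np.array([vx,vy])),'red off line',vx*(red[1]-y0)-vy*(red[0]-x0),'axis off',vx*(c[1]-y0)-vy*(c[0]-x0),'red from axis',ang(red-c),np.hypot(*(red-c)), 'tip->red',ang(red-A[-1]))
h=cv2.cvtColor(W,cv2.COLOR_BGR2HSV)
b=blob(W,'yellow',(316,75),25,150,120);print(b)
cv2.imwrite('pics/c5.png',cv2.resize(W[20:180,260:380],None,fx=4.5,fy=3.75,interpolation=2))
E
```

```text
red px [318.76211454 163.78854626] [311 156  17  17 227] [443.19849447 -98.26357301]
42 301.5 330.5 [508.7 -26.4] r 63.5 231.76
48 302.5 319.5 [502.9 -26.6] r 67.4 228.03
54 302.5 320.5 [500.1 -30. ] r 71.8 228.2
92 304.5 320.5 [480.8 -51. ] r 100.3 227.94
102 310.5 314.5 [475.6 -56.6] r 107.9 227.9
104 311.5 314.5 [474.8 -58. ] r 109.6 228.08
106 311.5 314.5 [473.7 -59.2] r 111.2 228.05
line dir 45.61 225.61 red off line -5.892346205269632 axis off 4.388646147597683 red from axis 229.28 160.65404842076987 tip->red 232.04
(array([316.90407674,  73.85851319]), array([308,  61,  18,  27, 417], dtype=int32))
```

View pics/c5.png

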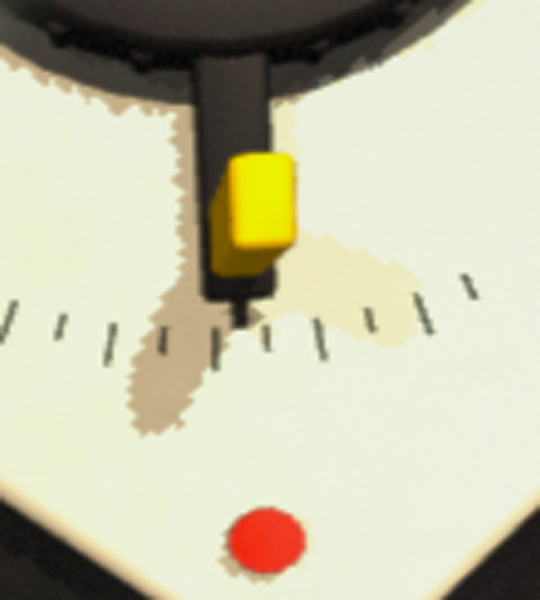

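The lever is about 1.2° (2 mm at the plate) short of red, so I return for a fine nudge.

Call:
servo_tool --pt "0 35 -9 0 0 0 0" --pt "0 35 -8 0 0 0 0" --pt "0 32 -8 0 0 0 0" --pt "0 0 0 0 0 0 0" --pt "0 0 0 40 0 0 0" --pt "0 0 0 40 0 0 0" --pt "0 0 0 24 0 0 0" --pt "0 0 0 0 0 0 0"

```text
time: 6.6
tool_pos: [452.6, 2.1, 49.9]
tcp_rot: [-179.3, 0.0, 44.6]
ft_force: [-0.5, -0.1, 0.3]
finger_gap: -0.1
```

Call:
servo_tool --pt "0 -5 16 0 0 0 0" --pt "0 -4 14 0 0 0 0" --pt "0 0 0 0 0 0 0" --pt "0 0 0 0 0 0 0"

```text
time: 7.0
tool_pos: [470.1, -27.3, 52.9]
tcp_rot: [-179.4, -0.0, 44.7]
ft_force: [-0.5, -0.1, 0.5]
finger_gap: -0.1
```

Call:
servo_tool --pt "0 -1 3 0 0 0 0" --pt "0 0 2.5 0 0 0 0" --pt "0 0 0 0 0 0 0" --pt "0 0 0 0 0 0 0"

```text
time: 7.4
tool_pos: [474.4, -32.5, 54.6]
tcp_rot: [-179.5, -0.1, 44.7]
ft_force: [-0.3, 0.5, -0.9]
finger_gap: 0.0
```

```bash
cat >> h.py <<'E'
def lever_close():
    s=sense();W=snapshot('wrist');g=cv2.GaussianBlur(cv2.cvtColor(W,cv2.COLOR_BGR2GRAY),(3,3),0).astype(int)
    c=np.array([548.,23.5]);r=[]
    for y in range(205,235,4):
        d=np.diff(g[y,290:350]);a=290+d.argmin()+.5;b=290+d.argmax()+.5;m=wz(((a+b)/2,y),37,s)[:2]-c;r.append((np.degrees(np.arctan2(m[1],m[0]))%360).round(2))
    print(s['time'],s['tool_pos'].round(1),'lever',r)
E
python3 -c "
from h import *
lever_close()"
```

```text
7.4 [474.4 -32.5  54.6] lever [np.float64(230.26), np.float64(230.13), np.float64(230.23), np.float64(230.1), np.float64(229.99), np.float64(229.87), np.float64(230.17), np.float64(230.06)]
```

Call:
servo_tool --pt "0 0 -12 0 0 0 0" --pt "0 0 -14 0 0 0 0" --pt "0 0 0 -40 0 0 0" --pt "0 0 0 -40 0 0 0" --pt "0 -35 5 -25 0 0 0" --pt "0 -35 10 0 0 0 0" --pt "0 -25 15 0 0 0 0" --pt "0 0 6 0 0 0 0" --pt "0 0 0 0 0 0 0"

```text
time: 8.35
tool_pos: [406.0, -101.6, 162.0]
tcp_rot: [-179.4, -0.0, 45.0]
ft_force: [0.6, 0.5, 0.2]
finger_gap: -0.3
```

```bash
cat >> h.py <<'E'
def far(name):
    s=sense();W=snapshot('wrist');cv2.imwrite(f'pics/{name}.png',W);g=cv2.GaussianBlur(cv2.cvtColor(W,cv2.COLOR_BGR2GRAY),(3,3),0).astype(int)
    b=blob(W,'red',(319,163),40);red=wz(b[0],30,s)[:2];c=np.array([548.,23.5]);print(s['time'],s['tool_pos'].round(1),s['tcp_rot'].round(1),'red',red.round(1))
    ang=lambda v:round(np.degrees(np.arctan2(v[1],v[0]))%360,2)
    R=Ro.from_euler('xyz',s['tcp_rot'],degrees=True).as_matrix();p=camera_params('wrist');T=np.array(p['tool_from_camera'])
    def pix(X):
        q=T[:3,:3].T@(R.T@(np.array(X)-s['tool_pos'])-T[:3,3]);return np.array([p['fx']*q[0]/q[2]+p['cx'],p['fy']*q[1]/q[2]+p['cy']])
    u=(red-c)/np.hypot(*(red-c));L=[]
    for r,z in((70,37),(73,37),(76,37),(100,37),(103,37),(110,34),(112,34)):
        q=pix([*(c+r*u),z]);y=int(round(q[1]));x0=int(q[0])-18;d=np.diff(g[y,x0:x0+37]);a=x0+d.argmin()+.5;e=x0+d.argmax()+.5
        m=wz(((a+e)/2,y),z,s)[:2];L.append(m);print(r,y,a,e,ang(m-c))
    print('red ang',ang(red-c),'dir',ang(L[-1]-L[0]),'tip->red',ang(red-L[-1]))
E
python3 -c "
from h import *
far('w6')"
```

```text
8.35 [ 406.  -101.6  162. ] [-179.4   -0.    45. ] red [443.6 -98.7]
70 60 299.5 317.5 230.11
73 64 300.5 317.5 230.27
76 68 300.5 317.5 230.11
100 99 301.5 318.5 229.66
103 103 302.5 318.5 229.79
110 112 309.5 312.5 229.9
112 114 323.5 314.5 233.33
red ang 229.48 dir 238.55 tip->red 220.55
```

The lever is at about 229.9° and red at 229.4°, under 1 mm off at the pointer. That's good, so I leave it and go to the button at about (591,-87).

Call:
servo_tool --pt "0 30 25 0 0 0 0" --pt "0 30 25 0 0 0 0" --pt "0 30 25 0 0 0 0" --pt "0 26 23 0 0 0 0" --pt "0 25 22 0 0 0 0" --pt "0 0 0 0 0 0 0" --pt "0 0 0 0 0 0 0"

```text
time: 9.1
tool_pos: [594.0, -72.7, 153.1]
tcp_rot: [-178.8, 0.2, 45.5]
ft_force: [-0.5, 0.6, -0.3]
finger_gap: 0.1
```

Call:
servo_tool --pt "0 -12 8 20 -0.02 0 0" --pt "0 0 0 30 0 0 0" --pt "0 0 0 28 0 0 0" --pt "0 0 0 0 0 0 0" --pt "0 0 0 0 0 0 0"

```text
time: 9.6
tool_pos: [587.9, -82.6, 74.3]
tcp_rot: [-179.9, 0.2, 45.7]
ft_force: [0.5, -0.7, 1.1]
finger_gap: -0.2
```

```bash
python3 - <<'E'
from h import *
s=sense();print(s['time'],s['tool_pos'].round(1),s['tcp_rot'].round(1),s['ft_force'].round(1))
W=snapshot('wrist');S=snapshot('scene');D=snapshot('side')
b=blob(W,'green',(290,240),70);print(b and (b,wz(b[0],43,s)))
cv2.imwrite('pics/c7.png',np.hstack([W[130:330,180:400].repeat(2,0).repeat(2,1)[:, :440],cv2.resize(D[220:320,270:360],(360,400),interpolation=2)]))
E
```

```text
9.6 [587.9 -82.6  74.3] [-179.9    0.2   45.7] [ 0.5 -0.7  1.1]
((array([295.74849095, 233.44366197]), array([273, 218,  43,  35, 994], dtype=int32)), array([595.65625806, -84.8738218 ,  43.        ]))
```

View pics/c7.png

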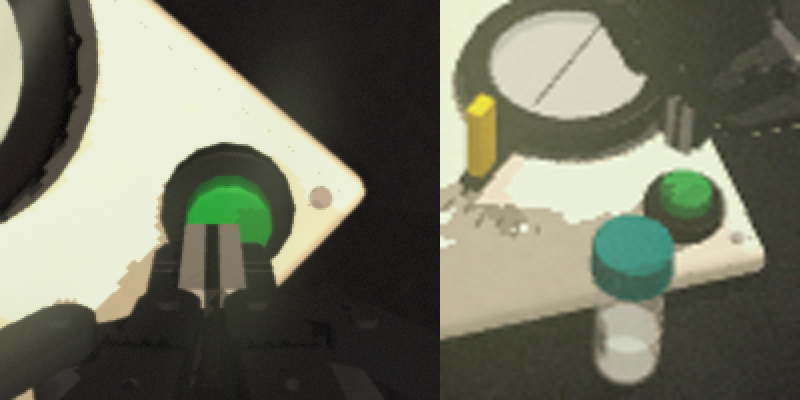

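The wrist and side views show the tip above the button, about 6 mm off centre along tool y. I correct that and descend.

Call:
servo_tool --pt "0 0 6 10 0 0 0" --pt "0 0 0 10 0 0 0" --pt "0 0 0 0 0 0 0" --pt "0 0 0 0 0 0 0"

```text
time: 10.15
tool_pos: [596.2, -88.3, 57.3]
tcp_rot: [179.7, -0.0, 45.7]
ft_force: [-0.7, 0.1, 0.5]
finger_gap: -0.0
```

Call:
servo_tool --pt "0 -2 -3 4 0 0 0" --pt "0 0 0 3 0 0 0" --pt "0 0 0 0 0 0 0" --pt "0 0 0 0 0 0 0"

```text
time: 10.55
tool_pos: [592.2, -87.6, 49.6]
tcp_rot: [179.7, -0.0, 45.7]
ft_force: [0.2, -0.9, -1.3]
finger_gap: 0.1
```

Call:
servo_tool --pt "0 0 0 2 0 0 0" --pt "0 0 0 2 0 0 0" --pt "0 0 0 0 0 0 0"

```text
time: 10.85
tool_pos: [592.6, -87.7, 45.8]
tcp_rot: [179.6, -0.1, 45.7]
ft_force: [0.4, -1.1, 1.2]
finger_gap: -0.5
```

Call:
servo_tool --pt "0 0 0 2 0 0 0" --pt "0 0 0 1 0 0 0" --pt "0 0 0 0 0 0 0"

```text
time: 11.15
tool_pos: [592.9, -87.7, 43.1]
tcp_rot: [179.6, -0.1, 45.7]
ft_force: [-1.2, 0.1, 1.5]
finger_gap: 0.3
```

Call:
servo_tool --pt "0 0 0 2 0 0 0" --pt "0 0 0 1 0 0 0" --pt "0 0 0 0 0 0 0"

```text
time: 11.45
tool_pos: [593.1, -87.7, 40.4]
tcp_rot: [179.6, -0.1, 45.7]
ft_force: [-1.7, -0.7, 3.0]
finger_gap: 0.1
```

Call:
servo_tool --pt "0 0 0 2 0 0 0" --pt "0 0 0 1 0 0 0" --pt "0 0 0 0 0 0 0"

```text
time: 11.75
tool_pos: [593.3, -87.8, 40.4]
tcp_rot: [179.6, -0.1, 45.7]
ft_force: [-3.1, 0.4, 2.7]
finger_gap: 0.2
```

Call:
servo_tool --pt "0 0 0 4 0 0 0" --pt "0 0 0 5 0 0 0"

```text
time: 11.95
tool_pos: [594.4, -88.0, 38.8]
tcp_rot: [179.6, -0.1, 45.7]
ft_force: [-32.9, 7.5, 61.7]
finger_gap: 0.1
```

```bash
python3 - <<'E'
from h import *
s=sense();print(s['time'],s['tool_pos'].round(1),s['ft_force'].round(1))
D=snapshot('side');W=snapshot('wrist')
cv2.imwrite('pics/c8.png',np.hstack([cv2.resize(W[130:330,180:400],(440,400),interpolation=2),cv2.resize(D[220:320,270:360],(360,400),interpolation=2)]))
E
```

```text
11.95 [594.4 -88.   38.8] [-32.9   7.5  61.7]
```

View pics/c8.png

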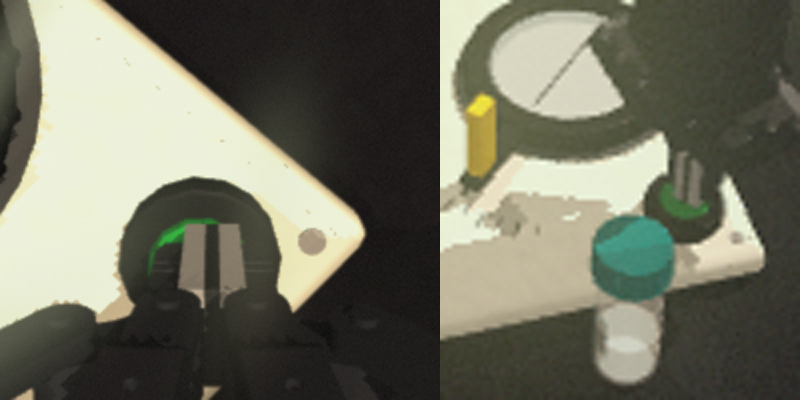

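The cap is sunk into the housing, with the stop felt at 62 N. Releasing now.

Call:
servo_tool --pt "0 0 0 -5 0 0 0" --pt "0 0 0 -10 0 0 0" --pt "0 0 0 -30 0 0 0" --pt "0 0 0 -40 0 0 0" --pt "0 0 0 -40 0 0 0" --pt "0 0 0 0 0 0 0"

```text
time: 12.65
tool_pos: [592.7, -87.2, 169.0]
tcp_rot: [179.6, -0.0, 45.7]
ft_force: [0.4, 0.4, 1.1]
finger_gap: 0.2
```

```bash
python3 - <<'E'
from h import *
s=sense();print(s['time'],s['tool_pos'].round(1),s['ft_force'].round(1))
S=snapshot('scene');D=snapshot('side')
for c,a,b in[('red',(345,202),(263,286)),('green',(284,182),(331,269)),('orange',(246,303),(267,180)),('teal',(316,153),(318,283)),('yellow',(328,212),(279,254))]:
    A=blob(S,c,a);B=blob(D,c,b);print(c,A and A[0].round(1),B and B[0].round(1),tri(A[0],B[0]).round(1) if A and B else '')
cv2.imwrite('pics/c9.png',np.hstack([cv2.resize(S[130:340,180:380],(400,420)),cv2.resize(D[140:340,205:365],(336,420))]))
E
```

```text
12.65 [592.7 -87.2 169. ] [0.4 0.4 1.1]
red [344.3 202. ] [262. 284.] [439.8 -97.4  30. ]
green [282.8 179.8] [331.1 267.2] [588.8 -87.   42.2]
orange [245.2 303.8] [267.  180.1] [497.2 228.7  46.9]
teal [315.  152.1] [321.6 282.9] [ 546.6 -161.1   85.8]
yellow [316.9 201.4] [279.9 253.2] [485.2 -45.5  60.5]
```

View pics/c9.png

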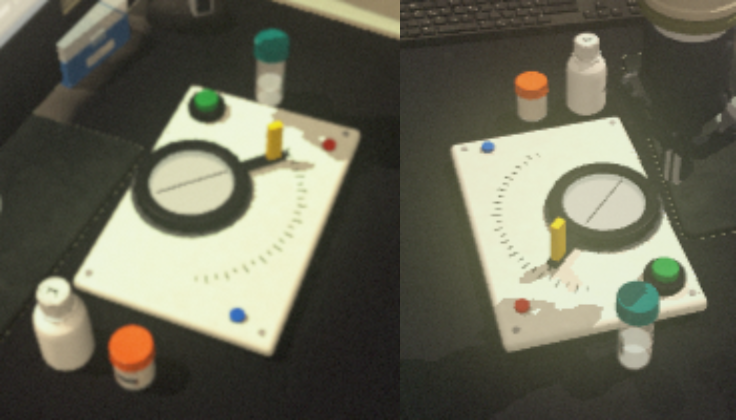

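The button has sprung back and all objects are standing. One last lever check from the viewing pose.

Call:
servo_tool --pt "0 -30 -25 0 0 0 0" --pt "0 -30 -25 0 0 0 0" --pt "0 -30 -25 0 0 0 0" --pt "0 -25 -22 0 0 0 0" --pt "0 -22 -20 0 0 0 0" --pt "0 0 0 0 0 0 0" --pt "0 0 0 0 0 0 0"

```text
time: 13.45
tool_pos: [396.8, -100.7, 148.0]
tcp_rot: [-178.7, 0.8, 45.8]
ft_force: [-0.4, 0.1, 0.5]
finger_gap: 0.1
```

```bash
python3 -c "
from h import *
far('w10')
W=cv2.imread('pics/w10.png');cv2.imwrite('pics/w10s.png',W[:240])"
```

```text
13.45 [ 396.8 -100.7  148. ] [-178.7    0.8   45.8] red [443.6 -98.7]
70 45 313.5 332.5 229.85
73 50 314.5 332.5 230.04
76 54 314.5 332.5 229.96
100 88 315.5 333.5 229.89
103 92 315.5 332.5 229.61
110 101 322.5 326.5 229.87
112 104 337.5 327.5 233.08
red ang 229.5 dir 238.32 tip->red 221.2
```

View pics/w10s.png

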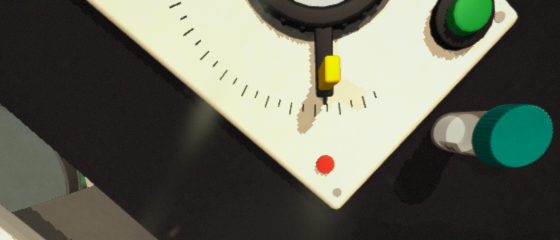

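The pointer at (325,103) points straight at red at (326,164), the lever did not move during the press, and the arm is clear.

```bash
python3 -c "
from bench import *
print(hand_in())"
```

```text
the job is handed in; nothing more can be done
None
```

I pushed the lever's left flank with the shut fingers until its pointer lined up with the red marker. I then pressed the green button to its stop and let it go, and handed the job in at about 13.5 s.

- **Lever:** after the press, the wrist camera put the lever at about 229.9° and the red marker at 229.5°. That is under 1 mm off at the pointer tip, and the press did not move it.
- **Button:** the tip met its stop after about 6 mm of travel. The last push reached 62 N down and 33 N sideways, well above the 4 N the button needs but below the 120 N wrist limit. The side view showed the cap sunk, and afterwards it was back at its original height.
- **Jar, tube and bottle:** all three were still standing. The jar's position had not changed in either camera view, and I checked the bottle only by eye.
- **Readings that disagreed:**
    - The tube's side-view reading shifted by about 4 pixels. The scene view did not change, so I put the shift down to shadow on its cap.
    - The fit at the very tip of the pointer (112 mm from the axis) gave bad readings, so I ignored it.

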